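# Heft the sealed ring cases and draw the full ones to the stop bar

## Robot

A 6-joint arm with a two-finger parallel gripper is mounted at the origin on the work surface. World frame = base frame: x ahead of the robot, y to its left, z up, the work surface at z = 0. Lengths are in mm, angles in degrees, forces in N, time in s.
With the tool pointing down it reaches from about 300 to 850 mm from the base axis. Payload 4.2 kg.
Tool frame: the origin (TCP) lies midway between the tips of the shut fingers; the grasp point (between the pads) lies env.hold_point_z behind it (env.hold_point_z is the distance from the TCP to the grasp point, in mm); z points along the fingers, y is the line along which they close (so a half turn about z gives the same grasp; the last joint's range is limited). The gripper opens to 91 mm and grips with 3 to 60 N. Pads are 32 mm wide; open, the fingers measure 118 mm over their backs; the gripper's body (76 mm by 178 mm) begins 60 mm behind the grasp point.
Start: joints at [66.406, 18.312, 89.639, -0, 72.044, -1.146], TCP at [219.569, 531.444, 213.976] pointing down, gripper open.
Joint ranges: [-177.97, 177.97], [-48.28, 115.42], [12.27, 149.76], [-77.06, 257.06], [2.81, 150.46], [-146.56, 146.56]. Speed limits (degrees/s): [147.25, 147.25, 180, 180, 180, 180].

## Interface

Orientations are given as [roll, pitch, yaw] about the fixed x, y, z axes, in that order (R = Rz(yaw) Ry(pitch) Rx(roll)).
In Python, from workcell import env, viewer, spotter gives the robot as it stands.
- The arm moves only by the tool apply_moves, never from a script. Its arguments are lists of equal length, an entry for each row: "delta_pos": the shift along the world's x, y, z normalised to -1 to 1, where 1 is 120 mm, a list of three; "rot": the turn, a rotation vector about the world's x, y, z normalised to -1 to 1, where 1 is 1.5 rad, a list of three; "hand": the opening, from 0 (shut) to 1 (fully open). A call has 1 to 10 rows; each row is the pose to reach, as a shift and turn from the pose commanded when the call began; what a row does not reach only later rows make up. A row lasts 1/12 s, in which the tool goes at most 41.7 mm and 7.16 degrees, less where a joint would pass 70% of its speed; a pose out of reach is approached as far as the arm can. A call with a number of a shift or a turn outside -1 to 1 is refused whole. A call with a gripper value outside its range is refused whole. The fingers move at their own pace and stop on an object; "newtons" is the grip in N (left out, the last holds). Time passes only in rows, so rows that repeat a pose let the fingers close. It gives the time, the measured TCP pose, the force, the opening and the grip force at its end, in the units of the state.
- env.state(): the state, without advancing time (a new reading comes with each control period).
- viewer.grab_frame(name): name is "scene" or "top"; returns a dict with "pixels" (384x512x3 uint8, red, green, blue), "camera_matrix" (3x3 intrinsics, pixels), "k1" (the pictures are not rectified: a ray, as slopes to the right and down, at radius r is drawn at 1 + k1 r^2 times it, then the intrinsics apply), "R" (3x3) and "t" (3): a world point X has camera coordinates R X + t. Camera axes: x right, y down, z forward; pixel columns grow to the right and rows downward; lengths in mm; the calibration is good to about 2 mm. A picture is of the moment at which its call begins. There is no depth.
- env.job_done(): hands the job in; it is judged then, once.
Trained networks look in a picture, given as the dict that the camera call returned (one of the last four; its "shot" number tells which), for a name from the list of things; names that differ only in an ending like _2 or _b are one class to them, and where a whole thing is asked for, a point or a joint stands for the part that bears it (a point fixed in the world has none). Each returns a list of dicts, best first, with "score" (0 to 1); they miss things now and then, are a little off and sometimes report something else, mostly with a low value. They report only what shows in the picture. A call takes as long as a camera call. They do not tell look-alikes from the thing itself.
- spotter.trace(picture, query): "mask" (384x512 bool, what is visible of it) and "box" ([centre column, centre row, width, height] in pixels, round what is visible of it).
- spotter.landmark_of(picture, query): "position" ([column, row] in pixels: a listed point, or the origin of a listed thing).
The state is a dict: "time_s": time; "qpos": joint angles; "qvel": joint speeds; "effort": joint torques, N m; "ee_pos": TCP position; "ee_rot": TCP orientation; "force": force on the tool from outside, world axes, zero at the start; "torque": the same for the moment, N m; "gripper_width": finger opening in mm; "gripper_force": force on a finger pad.
Only numpy, scipy, OpenCV 4.12 (cv2) and the standard library are available. Lean on these libraries where they do the work, as an engineer would, in place of code of your own. Each camera call takes 0.05 s, during which the arm holds its last target. There are 200 camera calls.

## Task

The three plywood cases are sealed against grit and look alike, but some hold a bronze lapping ring and some are empty. Tell which by gently lifting only the knob end of a case a little, its far end staying on the bench, and feeling the weight; draw each full case gently along the bench by its knob until its knob end butts square against the steel stop bar. Never lift a case clear of the bench, lower every case gently and let go of it, leave the empty cases where they stand and everything else undisturbed.

Things in the scene. Friction and masses are not known exactly. Their poses are not given: they have to be found in the camera images.
- table: the oak bench top; its upper surface is at height 0
- stop_bar: steel angle bolted across the bench on the robot's side of the cases, 600 long and 30 tall (its upright leg 5 thick, its flange lies flat towards the robot). Origin: foot of the upright face that looks at the cases, half-way along; x points square off that face to the cases, y along the bar, z up. Its place and yaw vary by a few cm and degrees
- case_a: sealed plywood transit case, 160 long (x), 100 wide (y), 56 tall, lid latched; a black ball knob stands on the lid over the end nearer the robot (-x). Origin: centre of the underside; x from knob end to far end, z up. All in all an empty case weighs 0.28 to 0.38 kg, a full one (bronze ring packed at its middle) 0.70 to 0.90 kg; one or two of the three are full
- case_a_knob (a point): centre of the case's black ball knob, 28 across, on a stem 10 thick; 86 above the bench when the case lies flat (lid top at 56), 20 in from the knob-end face, on the case's middle line. Axes as the case. With the far end on the bench, holding the knob end just off it takes 1.5 to 2.4 N upward at the knob if empty, 3.8 to 5.4 N if full
- case_a_front (a point): middle of the bottom edge of the case's knob end
- case_a_heel (a point): middle of the bottom edge of the case's far end
- case_b: sealed plywood transit case, 160 long (x), 100 wide (y), 56 tall, lid latched; a black ball knob stands on the lid over the end nearer the robot (-x). Origin: centre of the underside; x from knob end to far end, z up. Outside all three are alike. It slides on the bench on its flat underside
- case_b_knob (a point): centre of the case's black ball knob, 28 across, on a stem 10 thick; 86 above the bench when the case lies flat (lid top at 56), 20 in from the knob-end face, on the case's middle line. Axes as the case. Pinched across the case's width the ball turns between the fingertips, so the case tips freely
- case_b_front (a point): middle of the bottom edge of the case's knob end
- case_b_heel (a point): middle of the bottom edge of the case's far end
- case_c: sealed plywood transit case, 160 long (x), 100 wide (y), 56 tall, lid latched; a black ball knob stands on the lid over the end nearer the robot (-x). Origin: centre of the underside; x from knob end to far end, z up. Outside all three are alike; any of them may be full or empty
- case_c_knob (a point): centre of the case's black ball knob, 28 across, on a stem 10 thick; 86 above the bench when the case lies flat (lid top at 56), 20 in from the knob-end face, on the case's middle line. Axes as the case. Raising the knob end by 10 carries the knob about 6 back towards the far end, and lowering brings it forward again. Pulled hard on the stop with the knob end raised, the far end rises
- case_c_front (a point): middle of the bottom edge of the case's knob end
- case_c_heel (a point): middle of the bottom edge of the case's far end
- valve_plate: blackened steel valve plate, a disc 90 across and 12 thick with two kidney slots, lying to the right; leave alone
- template: steel bolt circle template, a flat ring 130 across and 5 thick, lying to the left; leave alone
- spacer: white ceramic spacer ring, 38 across and 14 tall, lying between two cases; leave alone
- plug_gauge: steel plug gauge 32 across and 48 tall, standing on the bench between two cases; leave alone
- oil: plastic oil bottle 52 across and 130 tall, standing to the right; leave alone
- spanner: steel spanner 170 long lying to the right; leave alone
- brush: bench brush 190 long lying to the left; leave alone
Things that resemble listed ones, but are neither listed nor needed, are in the scene too. What is shaped like the case_a but blue or green is not meant.

How it is judged (in metres and radians):
On the way:
1. a case has its knob end lifted while its far end rests on the bench (((angle between case_a's own z axis and vertical above 0.02 rad and height (world z) of case_a_heel below 0.006 m) or (angle between case_b's own z axis and vertical above 0.02 rad and height (world z) of case_b_heel below 0.006 m) or (angle between case_c's own z axis and vertical above 0.02 rad and height (world z) of case_c_heel below 0.006 m))), for 0.2 s.
At the end, for the whole second after the job is handed in: Each full case (over 5.3 N on the bench) has the middle of its knob end within 6 mm of the stop bar's face and square to it within 0.06 rad; each empty one is within 30 mm of where it began; all lie flat on the bench, at rest (((contact force between case_a and table above 5.3 N and x of case_a_front in the frame of stop_bar between -0.006 and 0.006 m and y of case_a_front in the frame of stop_bar between -0.27 and 0.27 m and angle between the x axis of case_a and the x axis of stop_bar, either way round below 0.06 rad) or (contact force between case_a and table between 1 and 5.3 N and distance of case_a from where it was at the start of the episode below 0.03 m)) and angle between each of case_a, case_b, case_c's own z axis and vertical below 0.03 rad and linear speed of each of case_a, case_b, case_c below 0.01 m/s and ((contact force between case_b and table above 5.3 N and x of case_b_front in the frame of stop_bar between -0.006 and 0.006 m and y of case_b_front in the frame of stop_bar between -0.27 and 0.27 m and angle between the x axis of case_b and the x axis of stop_bar, either way round below 0.06 rad) or (contact force between case_b and table between 1 and 5.3 N and distance of case_b from where it was at the start of the episode below 0.03 m)) and ((contact force between case_c and table above 5.3 N and x of case_c_front in the frame of stop_bar between -0.006 and 0.006 m and y of case_c_front in the frame of stop_bar between -0.27 and 0.27 m and angle between the x axis of case_c and the x axis of stop_bar, either way round below 0.06 rad) or (contact force between case_c and table between 1 and 5.3 N and distance of case_c from where it was at the start of the episode below 0.03 m))); the robot touches nothing.
It fails at once if a case is lifted off the bench altogether (height (world z) of each of case_a_front, case_a_heel above 0.01 m or height (world z) of each of case_b_front, case_b_heel above 0.01 m or height (world z) of each of case_c_front, case_c_heel above 0.01 m).
It fails at once if a case is tipped more than 14 degrees (angle between any of case_a, case_b, case_c's own z axis and vertical above 0.25 rad).
It fails at once if a case is pulled against the stop bar with more than 25 N (contact force between any of case_a, case_b, case_c and stop_bar above 25 N).
It fails at once if an end of a case is let fall (swings faster than 2.2 rad/s) or pressed on the bench with over 40 N (angular speed of any of case_a, case_b, case_c above 2.2 rad/s or contact force between any of case_a, case_b, case_c and table above 40 N).
It fails at once if another thing on the bench is moved by more than 15 mm (distance of any of valve_plate, template, spacer, plug_gauge, oil, spanner, brush from where it was at the start of the episode above 0.015 m).
It also fails if it takes over 67 s, if anything falls off the work surface, if the arm or the gripper's body presses on something with over 40 N, if the wrist force passes 120 N, or if a joint passes its speed limit or range.

## Working session

There is one attempt and no reset: what is moved stays moved. The work goes in short steps, Python scripts to look and compute and a tool call to move; the robot and the scene stay as the last step left them, time stands still between calls to the robot, and variables do not carry over. Pictures are saved under pics/ and viewed, at most 10 in all, crops included, and the job is handed in when it is done.

Besides the shell and the picture viewer there is one more tool, called after "Call:" as a command line: name --argument value ..., lists and objects as JSON in quotes. apply_moves: Moves the arm, as the interface text tells. Its arguments: {"type":"object","properties":{"delta_pos":{"type":"array"},"rot":{"type":"array"},"hand":{"type":"array"},"newtons":{"type":"number"}},"required":["delta_pos","rot","hand"]}

```bash
mkdir -p pics; cat > h.py <<'E'
import numpy as np, cv2
from workcell import env, viewer, spotter
def ray(p,uv):
    K=np.array(p["camera_matrix"]);R=np.array(p["R"]);t=np.array(p["t"])
    d=cv2.undistortPoints(np.array([[uv]],float),K,np.array([p["k1"],0,0,0.]))[0,0]
    return -R.T@t, R.T@np.array([d[0],d[1],1])
def at(p,uv,z):
    c,d=ray(p,uv); return (c+d*(z-c[2])/d[2]).round(1)
def proj(p,X):
    return cv2.projectPoints(np.array([X],float),cv2.Rodrigues(np.array(p["R"]))[0],np.array(p["t"],float),np.array(p["camera_matrix"]),np.array([p["k1"],0,0,0.]))[0][0,0].round(1)
E
python3 - <<'E'
from h import *
print(env.hold_point_z, env.state())
for n in ["top","scene"]:
    p=viewer.grab_frame(n); cv2.imwrite(f"pics/{n}0.png",cv2.resize(p["pixels"][:,:,::-1],(800,600),interpolation=cv2.INTER_CUBIC))
    print(n,(-np.array(p["R"]).T@np.array(p["t"])).round())
    for q,z in [("case_a_knob",86),("case_a_front",0),("case_a_heel",0),("case_a",0),("stop_bar",0)]:
        for r in spotter.landmark_of(p,q): print(q,round(r["score"],2),np.round(r["position"],1),at(p,r["position"],z))
E
```

```text
18.8 {'time_s': 0.0, 'qpos': array([ 6.64058632e+01,  1.83516162e+01,  8.97062579e+01, -2.28496771e-04,
        7.20430448e+01, -1.14830168e+00]), 'qvel': array([ 0.0082578 , -0.04564694, -0.08593131, -0.03327189,  0.02511632,
        0.04285268]), 'effort': array([ 1.28860782e-03, -4.12467957e+01, -2.31975907e+01,  7.28410366e-02,
        4.57957084e-02, -1.47768669e-04]), 'ee_pos': array([219.36289194, 530.97039366, 213.12152888]), 'ee_rot': array([-1.79899097e+02, -1.80524673e-03,  1.57554234e+02]), 'force': array([-0.08612333, -0.17125368,  0.53269821]), 'torque': array([-0.0059196 ,  0.00480129,  0.01168894]), 'gripper_force': 0.0, 'gripper_width': 91.0395236110425}
top [ 262.   -8. 1484.]
case_a_knob 0.96 [196.4 274.6] [183.5 230.7  86. ]
case_a_knob 0.72 [276.8 162.1] [557.4 -28.7  86. ]
case_a_knob 0.57 [349.4 266.2] [ 214.7 -266.1   86. ]
case_a_front 0.89 [272.2 173.3] [535.  -13.9   0. ]
case_a_front 0.82 [349.  274.1] [ 184.9 -280.2    0. ]
case_a_front 0.73 [200.4 277.9] [167.6 231.2   0. ]
case_a_front 0.69 [326.  169.1] [ 551.4 -204.5    0. ]
case_a_front 0.58 [273.6 1
[... 482 characters left out ...]
777.]
case_a_knob 0.97 [225.8 124.2] [ 212.2 -271.2   86. ]
case_a_knob 0.57 [379.5 159.3] [168.4 239.9  86. ]
case_a_knob 0.47 [162.6 216.6] [ 701.8 -139.2   86. ]
case_a_front 0.62 [238.5 220.4] [532.3 -27.8   0. ]
case_a_front 0.6 [371. 180.] [157.1 224.4   0. ]
case_a_heel 0.97 [206.4 257.5] [694.5 -21.    0. ]
case_a_heel 0.97 [230.4 171.6] [ 338.  -176.3    0. ]
case_a_heel 0.87 [402.8 210.7] [262. 351.   0.]
case_a 0.8 [230.6 153.3] [ 242.5 -235.7    0. ]
case_a 0.7 [316.4 273.5] [609.  235.4   0. ]
case_a 0.69 [388.6 196.6] [215.6 296.8   0. ]
case_a 0.65 [223.6 238.1] [613.3 -23.5   0. ]
case_a 0.59 [163.4 218.1] [ 626.7 -209.6    0. ]
stop_bar 0.91 [265.5 208.6] [449.3  10.7   0. ]
```

View pics/top0.png

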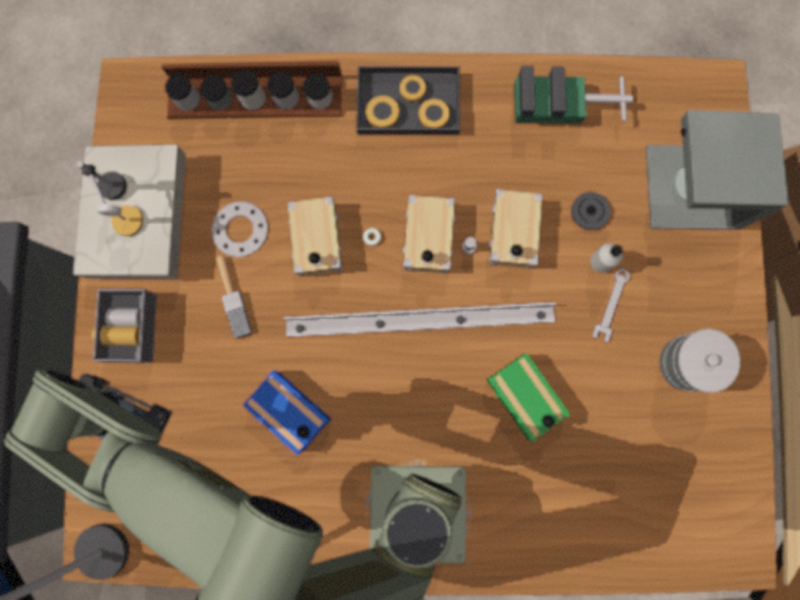

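View pics/scene0.png

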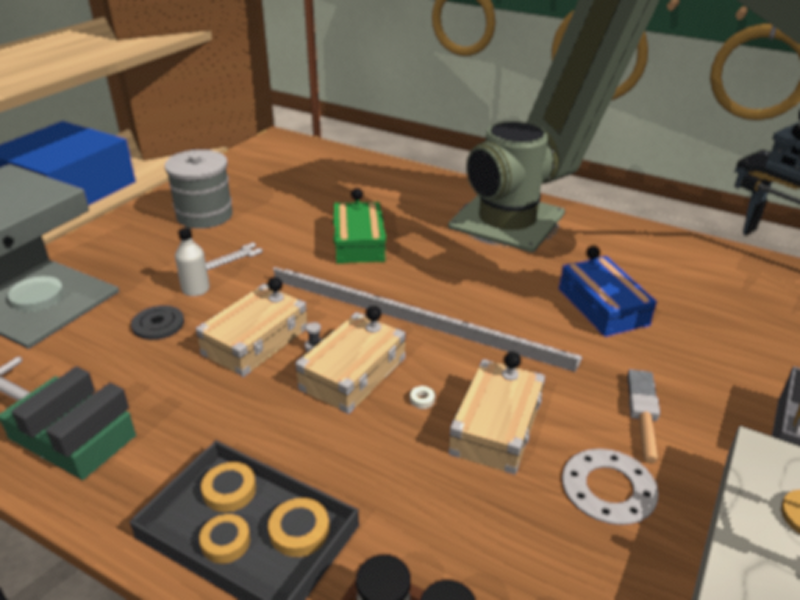

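The pictures show three plywood cases with knobs in the top view (800-px) at (315,258), (428,256) and (517,250). Candidates for confusion are the blue case (287,410) and green case (528,397), excluded by colour. The stop bar runs (285,325) to (555,312), the plug gauge stands at (470,245) and the spacer at (372,237).

```bash
cat > fit.py <<'E'
from h import *
from scipy.optimize import minimize
S=4
def box(x,y,a):
    c,s=np.cos(a),np.sin(a); R=np.array([[c,-s],[s,c]])
    return [np.r_[R@[i,j]+[x,y],z] for i in(-80,80) for j in(-50,50) for z in(0,56)]
def hull(p,v):
    P=np.array([proj(p,X) for X in box(*v)],np.float32); return cv2.convexHull(P)
def fit(ps,masks,v0):
    def cost(u):
        v=[u[0]*10,u[1]*10,u[2]*.1]; c=0
        for p,m in zip(ps,masks):
            im=np.zeros((384*S,512*S),np.uint8)
            cv2.fillPoly(im,[np.round((hull(p,v)+.5)*S).astype(np.int32)],1)
            c+=(im!=m).sum()/m.sum()
        return c
    u0=np.array([v0[0]/10,v0[1]/10,v0[2]*10])
    r=minimize(cost,u0,method="Nelder-Mead",options=dict(initial_simplex=u0+np.array([[0,0,0],[1,0,0],[0,1,0],[0,0,.8]]),maxiter=70))
    return [r.x[0]*10,r.x[1]*10,r.x[2]*.1],r.fun
def wood(p):
    return cv2.cvtColor(p["pixels"],cv2.COLOR_RGB2HSV)
def caseposes(ps,guess):
    tr=[spotter.trace(p,"case_a") for p in ps]; out=[]
    for g in guess:
        ms=[];pp=[]
        for p,t in zip(ps,tr):
            uv=proj(p,[g[0],g[1],28]).astype(int)
            c=[r["mask"] for r in t if r["mask"][uv[1],uv[0]] and r["score"]>.2]
            if c: ms.append(cv2.resize(c[0].astype(np.uint8),None,fx=S,fy=S,interpolation=cv2.INTER_NEAREST));pp.append(p)
        v,f=fit(pp,ms,g); out.append(v)
        print(len(ms),np.round(v[:2],1),"yaw",round(np.degrees(v[2]),1),"cost",round(f,3),"knob",(np.array(v[:2])-60*np.array([np.cos(v[2]),np.sin(v[2])])).round(1))
    return out
def knobs(ps,vs):
    for v in vs:
        k=np.array([v[0]-60*np.cos(v[2]),v[1]-60*np.sin(v[2]),86])
        A=[];b=[]
        for p in ps:
            u,w=proj(p,k).astype(int); g=p["pixels"][w-9:w+10,u-9:u+10].max(2)
            n,l,st,ce=cv2.connectedComponentsWithStats((g<70).astype(np.uint8))
            if n<2: print("none");continue
            i=1+np.argmax(st[1:,4]); uv=ce[i]+[u-9,w-9]; print(" blob",st[i,4],uv.round(1),at(p,uv,86))
            o,d=ray(p,uv); d/=np.linalg.norm(d); M=np.eye(3)-np.outer(d,d); A.append(M); b.append(M@o)
        print(" tri",np.linalg.solve(sum(A),sum(b)).round(1))
E
python3 - <<'E'
from fit import *
ps=[viewer.grab_frame(n) for n in("top","scene")]
vs=caseposes(ps,[(606,230,.1),(614,-21,0.),(625,-210,-.05)])
knobs(ps,vs)
p=ps[0]
big=cv2.resize(p["pixels"][110:220,170:360],None,fx=4,fy=4,interpolation=cv2.INTER_CUBIC)[:,:,::-1].copy()
for v in vs:
    h=((hull(p,v)-[170,110]+.5)*4).astype(np.int32); cv2.polylines(big,[h],True,(0,0,255),1)
cv2.imwrite("pics/crop1.png",big)
for p in ps:
    t=spotter.trace(p,"stop_bar"); m=t[0]["mask"]; print(t[0]["score"],t[0]["box"])
    # far edge = min row (top) / max row (scene)
    top=p is ps[0]
    cols=np.where(m.any(0))[0][6:-6]
    e=np.array([[c,(np.where(m[:,c])[0].min()-.5) if top else (np.where(m[:,c])[0].max()+.5)] for c in cols])
    W=np.array([at(p,x,30 if top else 0)[:2] for x in e])
    f=np.polyfit(W[:,1],W[:,0],1)
    k=abs(np.polyval(f,W[:,1])-W[:,0])<4; f=np.polyfit(W[k,1],W[k,0],1); print("x=%.4f y + %.1f"%tuple(f),k.mean(),"yrange",W[:,1].min(),W[:,1].max(), "yaw",np.degrees(-np.arctan(f[0])))
for q in("plug_gauge","spacer"):
    for p in ps:
        print(q,[(round(r["score"],2),at(p,r["position"],0)) for r in spotter.landmark_of(p,q)][:2])
E
```

```text
2 [607.1 235.9] yaw 7.1 cost 0.107 knob [547.6 228.5]
2 [613.1 -20.2] yaw -4.1 cost 0.108 knob [553.3 -15.9]
2 [ 626.5 -212.9] yaw -5.8 cost 0.121 knob [ 566.8 -206.9]
 blob 26 [201.  164.8] [546.8 225.5  86. ]
 blob 87 [327.6 229.8] [545.6 228.5  86. ]
 tri [546.3 227.   86. ]
 blob 29 [273.3 163.6] [552.2 -16.9  86. ]
 blob 72 [238.8 199.9] [550.3 -14.7  86. ]
 tri [551.4 -15.7  86.6]
 blob 27 [330.4 159.9] [ 566.  -208.3   86. ]
 blob 62 [175.7 181.2] [ 564.2 -206.3   86. ]
 tri [ 565.2 -207.1   86.6]
0.89 [269.1, 205.4, 172.5, 25.0]
x=-0.0632 y + 443.0 0.9875 yrange -275.5 272.7 yaw 3.6136610616347453
0.68 [272.7, 206.1, 196.6, 66.5]
x=-0.0588 y + 441.2 0.8913043478260869 yrange -279.6 291.0 yaw 3.363157192017694
plug_gauge [(0.55, array([ 597.8, -112.8,    0. ])), (0.33, array([572.5, -11.9,   0. ]))]
plug_gauge []
spacer [(0.62, array([536.4, -20.6,   0. ])), (0.5, array([572.9, -15.1,   0. ]))]
spacer [(0.75, array([ 468.6, -428.7,    0. ])), (0.6, array([618., 113.,   0.]))]
```

View pics/crop1.png

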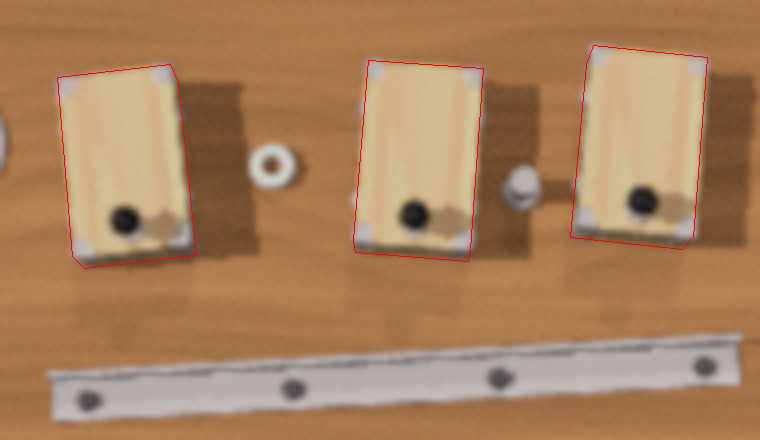

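The crop confirms that the wooden cases are well fitted, with knobs at crop (125,220), (413,215) and (643,202). I'll start with the left case, knob about (547,227).

Call:
apply_moves --delta_pos '[[0.3,-0.28,0],[0.6,-0.56,0],[0.91,-0.845,0],[0.91,-0.845,0]]' --rot '[[0,0,0.08],[0,0,0.16],[0,0,0.24],[0,0,0.24]]' --hand '[0.7,0.7,0.7,0.7]' --newtons 15

```text
time_s: 1.43
ee_pos: [330.0, 428.5, 214.0]
ee_rot: [-180.0, 0.0, 178.4]
force: [0.9, 1.0, 0.2]
gripper_width: 67.3
gripper_force: 0.0
```

Call:
apply_moves --delta_pos '[[0.3,-0.28,0],[0.6,-0.56,0],[0.91,-0.845,0],[0.91,-0.845,0]]' --rot '[[0,0,0.05],[0,0,0.1],[0,0,0.103],[0,0,0.103]]' --hand '[0.7,0.7,0.7,0.7]'

```text
time_s: 1.77
ee_pos: [440.5, 325.8, 214.1]
ee_rot: [-179.9, 0.1, -173.1]
force: [0.5, 1.5, -0.2]
gripper_width: 64.2
gripper_force: 0.0
```

Call:
apply_moves --delta_pos '[[0.3,-0.28,0],[0.6,-0.56,-0.2],[0.91,-0.845,-0.5],[0.91,-0.845,-0.8],[0.91,-0.845,-0.8],[0.91,-0.845,-0.8],[0.91,-0.845,-0.8]]' --rot '[[0,0,0],[0,0,0],[0,0,0],[0,0,0],[0,0,0],[0,0,0],[0,0,0]]' --hand '[0.7,0.7,0.7,0.7,0.7,0.7,0.7]'

```text
time_s: 2.35
ee_pos: [546.7, 226.8, 117.2]
ee_rot: [-180.0, -0.2, -173.1]
force: [0.6, -0.2, 1.0]
gripper_width: 64.0
gripper_force: 0.0
```

Call:
apply_moves --delta_pos '[[0,0,-0.2],[0,0,-0.35],[0,0,-0.42],[0,0,-0.42],[0,0,-0.42]]' --rot '[[0,0,0],[0,0,0],[0,0,0],[0,0,0],[0,0,0]]' --hand '[0.7,0.7,0.7,0.7,0.7]'

```text
time_s: 2.77
ee_pos: [547.5, 228.4, 69.1]
ee_rot: [180.0, 0.1, -172.9]
force: [0.2, -0.2, 0.7]
gripper_width: 63.5
gripper_force: 0.0
```

Call:
apply_moves --delta_pos '[[0,0,0],[0,0,0],[0,0,0],[0,0,0],[0,0,0],[0,0,0],[0,0,0],[0,0,0]]' --rot '[[0,0,0],[0,0,0],[0,0,0],[0,0,0],[0,0,0],[0,0,0],[0,0,0],[0,0,0]]' --hand '[0.5,0.4,0.35,0.3,0.25,0.2,0.2,0.2]' --newtons 12

```text
time_s: 3.43
ee_pos: [547.3, 227.2, 67.8]
ee_rot: [180.0, 0.0, -173.0]
force: [0.2, -1.0, 2.5]
gripper_width: 27.0
gripper_force: 12.0
```

Call:
apply_moves --delta_pos '[[0.01,0.001,0.017],[0.02,0.002,0.033],[0.03,0.004,0.05],[0.04,0.005,0.067],[0.04,0.005,0.067],[0.04,0.005,0.067],[0.04,0.005,0.067]]' --rot '[[0,0,0],[0,0,0],[0,0,0],[0,0,0],[0,0,0],[0,0,0],[0,0,0]]' --hand '[0.2,0.2,0.2,0.2,0.2,0.2,0.2]'

```text
time_s: 4.02
ee_pos: [552.0, 227.8, 75.5]
ee_rot: [180.0, -0.0, -173.0]
force: [0.6, -0.1, -2.6]
gripper_width: 26.9
gripper_force: 12.0
```

Call:
apply_moves --delta_pos '[[0,0,0]]' --rot '[[0,0,0]]' --hand '[0.2]'

```text
time_s: 4.1
ee_pos: [551.9, 227.8, 75.4]
ee_rot: [180.0, -0.0, -173.0]
force: [0.4, 0.3, -2.2]
gripper_width: 26.6
gripper_force: 12.0
```

Call:
apply_moves --delta_pos '[[0,0,0]]' --rot '[[0,0,0]]' --hand '[0.2]'

```text
time_s: 4.18
ee_pos: [551.9, 227.8, 75.5]
ee_rot: [180.0, -0.0, -173.0]
force: [0.4, -0.5, -2.7]
gripper_width: 27.0
gripper_force: 12.0
```

Call:
apply_moves --delta_pos '[[0,0,0]]' --rot '[[0,0,0]]' --hand '[0.2]'

```text
time_s: 4.27
ee_pos: [551.9, 227.8, 75.5]
ee_rot: [180.0, -0.0, -173.0]
force: [-0.9, -1.1, -2.2]
gripper_width: 26.3
gripper_force: 12.0
```

Call:
apply_moves --delta_pos '[[0,0,0]]' --rot '[[0,0,0]]' --hand '[0.2]'

```text
time_s: 4.35
ee_pos: [551.9, 227.8, 75.6]
ee_rot: [180.0, -0.0, -173.0]
force: [1.0, -0.9, -2.4]
gripper_width: 26.9
gripper_force: 12.0
```

```bash
cat > favg.py <<'E'
from h import *
def favg(n=10):
    F=[];T=[];E=[]
    for i in range(n):
        viewer.grab_frame("top"); s=env.state(); F.append(s["force"]);T.append(s["torque"]);E.append(s["effort"])
    print("F",np.mean(F,0).round(2),"sd",np.std(F,0).round(2),"T",np.mean(T,0).round(3),"eff",np.mean(E,0).round(2),"pos",s["ee_pos"].round(2),s["time_s"])
E
python3 - <<'E'
from favg import *
favg()
p=viewer.grab_frame("scene")
cv2.imwrite("pics/lift.png",cv2.resize(p["pixels"][160:310,240:440],None,fx=4,fy=4,interpolation=cv2.INTER_CUBIC)[:,:,::-1])
E
```

```text
F [ 0.37 -0.36 -2.28] sd [0.48 0.29 0.43] T [ 0.001 -0.034 -0.009] eff [ 1.600e-01 -4.691e+01 -2.021e+01  5.000e-02  1.500e-01 -2.000e-02] pos [551.95 227.83  75.62] 4.85
```

View pics/lift.png

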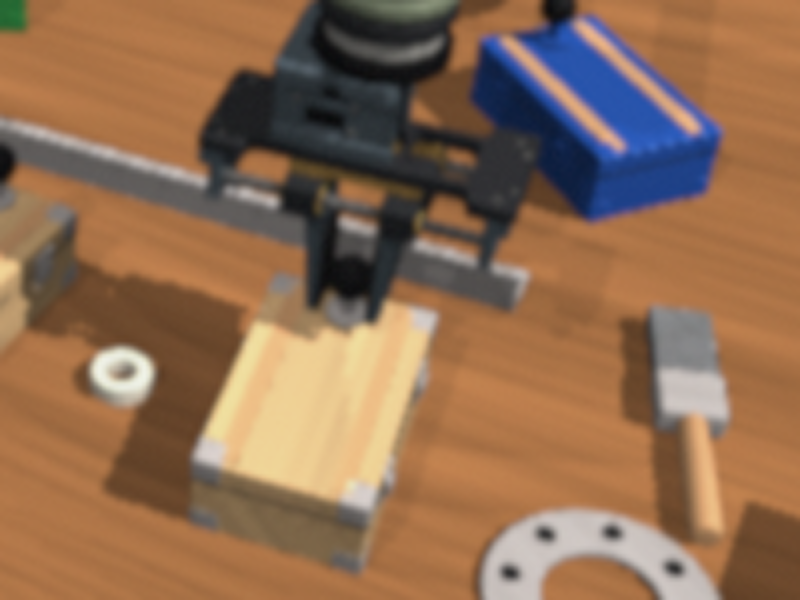

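The ball (350,275) sits between the fingers and the knob end is slightly raised. The weight reads about 2.3 N, so this case is probably empty. I'll lower it, release it and take the zero.

Call:
apply_moves --delta_pos '[[-0.01,-0.001,-0.017],[-0.02,-0.002,-0.033],[-0.03,-0.004,-0.05],[-0.036,-0.005,-0.06],[-0.04,-0.005,-0.067],[-0.04,-0.005,-0.067],[-0.04,-0.005,-0.067]]' --rot '[[0,0,0],[0,0,0],[0,0,0],[0,0,0],[0,0,0],[0,0,0],[0,0,0]]' --hand '[0.2,0.2,0.2,0.2,0.2,0.2,0.2]'

```text
time_s: 5.48
ee_pos: [547.1, 227.2, 67.8]
ee_rot: [180.0, -0.0, -173.0]
force: [-1.2, -1.7, 0.5]
gripper_width: 27.4
gripper_force: 12.0
```

Call:
apply_moves --delta_pos '[[0,0,0],[0,0,0],[0,0,0],[0,0,0],[0,0,0]]' --rot '[[0,0,0],[0,0,0],[0,0,0],[0,0,0],[0,0,0]]' --hand '[0.4,0.55,0.7,0.7,0.7]'

```text
time_s: 5.9
ee_pos: [547.3, 227.3, 67.6]
ee_rot: [180.0, 0.0, -173.0]
force: [0.5, 0.3, -0.6]
gripper_width: 57.6
gripper_force: 0.0
```

```bash
python3 -c "
from favg import *
favg()"
```

```text
F [-0.23  0.14  0.06] sd [0.43 0.47 0.37] T [0.026 0.016 0.014] eff [ 0.000e+00 -4.531e+01 -1.927e+01 -1.000e-02  8.000e-02 -0.000e+00] pos [547.15 227.25  67.59] 6.4
```

Call:
apply_moves --delta_pos '[[0,0,0.2],[0,0,0.42],[0,0,0.42],[0.01,-0.3,0.42],[0.02,-0.6,0.42],[0.04,-0.9,0.42],[0.04,-0.9,0.42]]' --rot '[[0,0,0],[0,0,0],[0,0,0],[0,0,-0.04],[0,0,-0.08],[0,0,-0.129],[0,0,-0.129]]' --hand '[0.7,0.7,0.7,0.7,0.7,0.7,0.7]'

```text
time_s: 6.98
ee_pos: [551.7, 114.1, 117.7]
ee_rot: [-179.8, -0.0, 175.6]
force: [0.2, -0.0, -0.1]
gripper_width: 63.8
gripper_force: 0.0
```

Call:
apply_moves --delta_pos '[[0,-0.3,0],[0,-0.6,0],[0,-0.9,0],[0,-0.9,0]]' --rot '[[0,0,0],[0,0,0],[0,0,0],[0,0,0]]' --hand '[0.7,0.7,0.7,0.7]'

```text
time_s: 7.32
ee_pos: [551.8, 6.5, 117.8]
ee_rot: [-179.9, -0.0, 175.7]
force: [-0.4, 0.0, -0.6]
gripper_width: 63.8
gripper_force: 0.0
```

Call:
apply_moves --delta_pos '[[0,-0.227,0],[0,-0.227,0],[0,-0.227,-0.2],[0,-0.227,-0.35],[0,-0.227,-0.42],[0,-0.227,-0.42],[0,-0.227,-0.42]]' --rot '[[0,0,0],[0,0,0],[0,0,0],[0,0,0],[0,0,0],[0,0,0],[0,0,0]]' --hand '[0.7,0.7,0.7,0.7,0.7,0.7,0.7]'

```text
time_s: 7.9
ee_pos: [552.1, -15.3, 67.5]
ee_rot: [180.0, -0.0, 176.0]
force: [0.6, 0.0, -0.2]
gripper_width: 63.5
gripper_force: 0.0
```

Call:
apply_moves --delta_pos '[[0,0,0],[0,0,0],[0,0,0],[0,0,0],[0,0,0],[0,0,0],[0,0,0],[0,0,0]]' --rot '[[0,0,0],[0,0,0],[0,0,0],[0,0,0],[0,0,0],[0,0,0],[0,0,0],[0,0,0]]' --hand '[0.5,0.4,0.35,0.3,0.25,0.2,0.2,0.2]' --newtons 12

```text
time_s: 8.57
ee_pos: [552.1, -16.0, 67.8]
ee_rot: [180.0, 0.0, 175.9]
force: [0.1, -0.3, 1.6]
gripper_width: 27.3
gripper_force: 12.0
```

Lift B's knob end.

Call:
apply_moves --delta_pos '[[0.01,-0.001,0.017],[0.02,-0.001,0.033],[0.03,-0.002,0.05],[0.04,-0.003,0.067],[0.04,-0.003,0.067],[0.04,-0.003,0.067],[0.04,-0.003,0.067]]' --rot '[[0,0,0],[0,0,0],[0,0,0],[0,0,0],[0,0,0],[0,0,0],[0,0,0]]' --hand '[0.2,0.2,0.2,0.2,0.2,0.2,0.2]'

```text
time_s: 9.15
ee_pos: [556.7, -16.4, 75.5]
ee_rot: [180.0, -0.0, 175.9]
force: [0.6, 0.1, -2.9]
gripper_width: 26.8
gripper_force: 12.0
```

```bash
python3 -c "
from favg import *
favg()"
```

```text
F [ 0.84  0.1  -2.31] sd [0.32 0.35 0.69] T [ 0.003 -0.038 -0.006] eff [ 3.000e-02 -4.330e+01 -1.947e+01 -1.000e-02  1.600e-01 -0.000e+00] pos [556.75 -16.35  75.61] 9.65
```

B is empty too (2.3 N). Lower it, release, and go to C.

Call:
apply_moves --delta_pos '[[-0.01,0.001,-0.017],[-0.02,0.001,-0.033],[-0.03,0.002,-0.05],[-0.036,0.003,-0.06],[-0.04,0.003,-0.067],[-0.04,0.003,-0.067],[-0.04,0.003,-0.067]]' --rot '[[0,0,0],[0,0,0],[0,0,0],[0,0,0],[0,0,0],[0,0,0],[0,0,0]]' --hand '[0.2,0.2,0.2,0.2,0.2,0.2,0.2]'

```text
time_s: 10.23
ee_pos: [551.9, -16.0, 67.9]
ee_rot: [180.0, 0.0, 175.9]
force: [-0.9, -0.6, 2.3]
gripper_width: 27.0
gripper_force: 12.0
```

Call:
apply_moves --delta_pos '[[0,0,0],[0,0,0],[0,0,0],[0,0,0],[0,0,0.1],[0,0,0.25],[0,0,0.42],[0,0,0.42]]' --rot '[[0,0,0],[0,0,0],[0,0,0],[0,0,0],[0,0,0],[0,0,0],[0,0,0],[0,0,0]]' --hand '[0.4,0.55,0.7,0.7,0.7,0.7,0.7,0.7]'

```text
time_s: 10.9
ee_pos: [554.6, -16.1, 121.5]
ee_rot: [180.0, 0.4, 175.9]
force: [0.0, 0.3, 0.8]
gripper_width: 63.7
gripper_force: 0.0
```

Call:
apply_moves --delta_pos '[[0.02,-0.3,0],[0.04,-0.6,0],[0.06,-0.8,0],[0.06,-0.8,0]]' --rot '[[0,0,0],[0,0,-0.02],[0,0,-0.02],[0,0,-0.02]]' --hand '[0.7,0.7,0.7,0.7]'

```text
time_s: 11.23
ee_pos: [559.5, -116.0, 117.3]
ee_rot: [-179.9, 0.0, 174.0]
force: [0.8, -0.6, -0.2]
gripper_width: 63.7
gripper_force: 0.0
```

Call:
apply_moves --delta_pos '[[0.02,-0.3,0],[0.04,-0.6,0],[0.057,-0.792,0],[0.057,-0.792,0],[0.057,-0.792,-0.15],[0.057,-0.792,-0.3],[0.057,-0.792,-0.42],[0.057,-0.792,-0.42],[0.057,-0.792,-0.42]]' --rot '[[0,0,0],[0,0,0],[0,0,0],[0,0,0],[0,0,0],[0,0,0],[0,0,0],[0,0,0],[0,0,0]]' --hand '[0.7,0.7,0.7,0.7,0.7,0.7,0.7,0.7,0.7]'

```text
time_s: 11.98
ee_pos: [565.4, -205.8, 66.6]
ee_rot: [179.9, -0.1, 174.3]
force: [0.4, -0.3, -0.3]
gripper_width: 64.1
gripper_force: 0.0
```

Call:
apply_moves --delta_pos '[[0,0,0],[0,0,0],[0,0,0],[0,0,0],[0,0,0],[0,0,0],[0,0,0],[0,0,0]]' --rot '[[0,0,0],[0,0,0],[0,0,0],[0,0,0],[0,0,0],[0,0,0],[0,0,0],[0,0,0]]' --hand '[0.5,0.4,0.35,0.3,0.25,0.2,0.2,0.2]' --newtons 15

```text
time_s: 12.65
ee_pos: [566.1, -207.2, 68.0]
ee_rot: [-180.0, 0.0, 174.2]
force: [-1.3, -0.7, 3.0]
gripper_width: 26.8
gripper_force: 15.0
```

Call:
apply_moves --delta_pos '[[0.01,-0.001,0.017],[0.02,-0.002,0.033],[0.03,-0.003,0.05],[0.04,-0.004,0.067],[0.04,-0.004,0.067],[0.04,-0.004,0.067],[0.04,-0.004,0.067]]' --rot '[[0,0,0],[0,0,0],[0,0,0],[0,0,0],[0,0,0],[0,0,0],[0,0,0]]' --hand '[0.2,0.2,0.2,0.2,0.2,0.2,0.2]'

```text
time_s: 13.23
ee_pos: [570.8, -207.4, 75.4]
ee_rot: [180.0, -0.0, 174.2]
force: [0.8, 0.1, -5.7]
gripper_width: 26.6
gripper_force: 15.0
```

```bash
python3 -c "
from favg import *
favg()"
```

```text
F [ 1.11 -0.14 -5.55] sd [0.36 0.39 0.56] T [-0.043 -0.154 -0.025] eff [-4.000e-02 -4.984e+01 -2.107e+01 -7.000e-02  3.900e-01 -3.000e-02] pos [ 570.8  -207.49   75.6 ] 13.7333
```

C is full (5.5 N). Lower it and draw it, turning about +9°, with a firmer grip.

Call:
apply_moves --delta_pos '[[-0.01,0.001,-0.017],[-0.02,0.002,-0.033],[-0.03,0.003,-0.05],[-0.036,0.004,-0.06],[-0.04,0.004,-0.065],[-0.04,0.004,-0.065],[-0.04,0.004,-0.065]]' --rot '[[0,0,0],[0,0,0],[0,0,0],[0,0,0],[0,0,0],[0,0,0],[0,0,0]]' --hand '[0.2,0.2,0.2,0.2,0.2,0.2,0.2]' --newtons 25

```text
time_s: 14.32
ee_pos: [565.9, -207.0, 68.0]
ee_rot: [180.0, -0.0, 174.2]
force: [-1.3, 1.1, -3.4]
gripper_width: 26.5
gripper_force: 25.0
```

Call:
apply_moves --delta_pos '[[-0.02,0,0],[-0.05,0,0],[-0.08,0,0],[-0.11,0,0],[-0.14,0,0],[-0.17,0,0],[-0.2,0,0],[-0.23,0,0],[-0.26,-0.005,0],[-0.29,-0.005,0]]' --rot '[[0,0,0.004],[0,0,0.01],[0,0,0.016],[0,0,0.022],[0,0,0.028],[0,0,0.034],[0,0,0.04],[0,0,0.046],[0,0,0.052],[0,0,0.058]]' --hand '[0.2,0.2,0.2,0.2,0.2,0.2,0.2,0.2,0.2,0.2]'

```text
time_s: 15.15
ee_pos: [531.1, -207.8, 68.0]
ee_rot: [-180.0, 0.0, 179.3]
force: [3.4, -0.1, -2.9]
gripper_width: 26.2
gripper_force: 25.0
```

Call:
apply_moves --delta_pos '[[-0.03,0,0],[-0.06,0,0],[-0.09,0,0],[-0.12,0,0],[-0.15,0,0],[-0.18,0,0],[-0.21,0,0],[-0.24,0,0],[-0.27,-0.005,0],[-0.29,-0.005,0]]' --rot '[[0,0,0.005],[0,0,0.01],[0,0,0.015],[0,0,0.02],[0,0,0.025],[0,0,0.03],[0,0,0.035],[0,0,0.04],[0,0,0.045],[0,0,0.05]]' --hand '[0.2,0.2,0.2,0.2,0.2,0.2,0.2,0.2,0.2,0.2]'

```text
time_s: 15.98
ee_pos: [496.1, -208.3, 68.0]
ee_rot: [-180.0, 0.0, -176.5]
force: [2.3, -1.0, -1.2]
gripper_width: 26.2
gripper_force: 25.0
```

```bash
python3 - <<'E'
from favg import *
from fit import *
favg(4)
ps=[viewer.grab_frame(n) for n in("top","scene")]
caseposes(ps[1:],[(554,-207,.05)])
p=ps[1]
cv2.imwrite("pics/drag.png",cv2.resize(p["pixels"][120:270,130:330],None,fx=4,fy=4,interpolation=cv2.INTER_CUBIC)[:,:,::-1])
E
```

```text
F [ 1.03 -0.58  0.78] sd [0.27 0.38 0.54] T [-0.12  -0.121 -0.054] eff [ 1.600e-01 -4.022e+01 -1.755e+01  2.000e-02  3.900e-01 -5.000e-02] pos [ 495.69 -208.31   67.96] 16.1833
1 [ 553.8 -204.8] yaw 4.5 cost 0.056 knob [ 494.  -209.6]
```

View pics/drag.png

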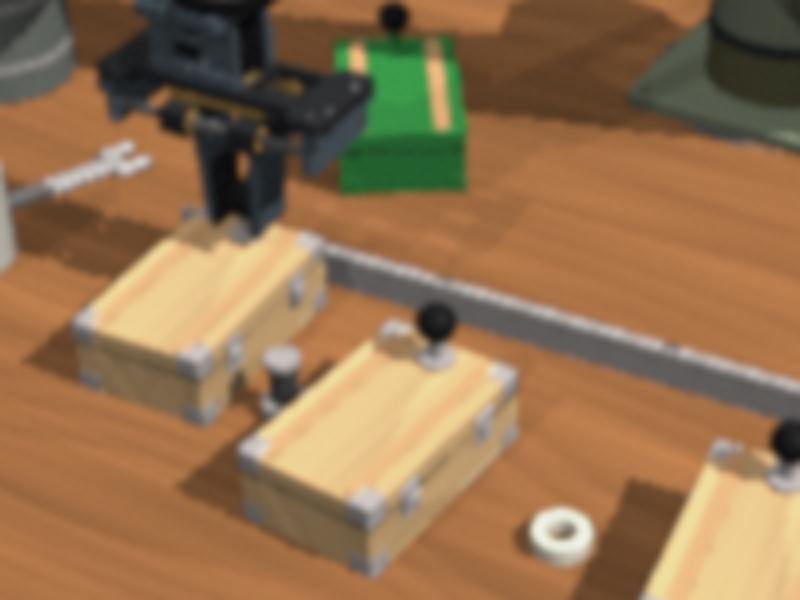

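C is aligned with the bar; the gauge (283,370) is untouched. About 21 mm remain.

Call:
apply_moves --delta_pos '[[-0.025,-0.001,0],[-0.05,-0.003,0],[-0.075,-0.004,0],[-0.1,-0.006,0],[-0.115,-0.007,0],[-0.125,-0.008,0],[-0.13,-0.008,0],[-0.13,-0.008,0]]' --rot '[[0,0,0],[0,0,0],[0,0,0],[0,0,0],[0,0,0],[0,0,0],[0,0,0],[0,0,0]]' --hand '[0.2,0.2,0.2,0.2,0.2,0.2,0.2,0.2]'

```text
time_s: 17.0
ee_pos: [480.8, -209.3, 67.9]
ee_rot: [-180.0, 0.0, -176.5]
force: [3.5, 0.3, 0.7]
gripper_width: 26.6
gripper_force: 25.0
```

Call:
apply_moves --delta_pos '[[-0.008,0,0],[-0.008,0,0]]' --rot '[[0,0,0],[0,0,0]]' --hand '[0.2,0.2]'

```text
time_s: 17.17
ee_pos: [480.0, -209.3, 68.0]
ee_rot: [-180.0, 0.0, -176.5]
force: [4.2, 0.7, 0.6]
gripper_width: 26.3
gripper_force: 25.0
```

Call:
apply_moves --delta_pos '[[-0.008,0,0],[-0.008,0,0]]' --rot '[[0,0,0],[0,0,0]]' --hand '[0.2,0.2]'

```text
time_s: 17.33
ee_pos: [479.0, -209.3, 67.9]
ee_rot: [-180.0, 0.0, -176.5]
force: [4.0, -0.6, 0.7]
gripper_width: 26.7
gripper_force: 25.0
```

Call:
apply_moves --delta_pos '[[-0.008,0,0],[-0.008,0,0],[-0.008,0,0]]' --rot '[[0,0,0],[0,0,0],[0,0,0]]' --hand '[0.2,0.2,0.2]'

```text
time_s: 17.58
ee_pos: [478.0, -209.3, 67.9]
ee_rot: [-180.0, 0.0, -176.5]
force: [5.0, 0.6, 1.3]
gripper_width: 26.6
gripper_force: 25.0
```

Call:
apply_moves --delta_pos '[[-0.008,0,0],[-0.008,0,0],[-0.008,0,0]]' --rot '[[0,0,0],[0,0,0],[0,0,0]]' --hand '[0.2,0.2,0.2]'

```text
time_s: 17.83
ee_pos: [477.1, -209.3, 67.9]
ee_rot: [-180.0, 0.0, -176.5]
force: [4.7, -0.6, 2.2]
gripper_width: 26.6
gripper_force: 25.0
```

Call:
apply_moves --delta_pos '[[-0.008,0,0],[-0.008,0,0],[-0.008,0,0]]' --rot '[[0,0,0],[0,0,0],[0,0,0]]' --hand '[0.2,0.2,0.2]'

```text
time_s: 18.08
ee_pos: [476.3, -209.3, 67.9]
ee_rot: [-180.0, 0.0, -176.5]
force: [5.1, 0.5, 1.9]
gripper_width: 26.4
gripper_force: 25.0
```

Call:
apply_moves --delta_pos '[[-0.008,0,0],[-0.008,0,0],[-0.008,0,0]]' --rot '[[0,0,0],[0,0,0],[0,0,0]]' --hand '[0.2,0.2,0.2]'

```text
time_s: 18.33
ee_pos: [476.0, -209.4, 68.0]
ee_rot: [-180.0, 0.1, -176.5]
force: [7.1, -0.8, -0.1]
gripper_width: 26.6
gripper_force: 25.0
```

```bash
python3 - <<'E'
from favg import *
favg(6)
E
```

```text
F [ 6.63 -0.07  0.31] sd [0.49 0.48 0.48] T [-0.043 -1.122 -0.147] eff [ -1.04 -38.49 -14.28  -0.71   1.98  -0.14] pos [ 476.03 -209.46   67.94] 18.6333
```

Call:
apply_moves --delta_pos '[[-0.008,0,0],[-0.008,0,0],[-0.008,0,0]]' --rot '[[0,0,0],[0,0,0],[0,0,0]]' --hand '[0.2,0.2,0.2]'

```text
time_s: 18.88
ee_pos: [476.0, -209.5, 68.0]
ee_rot: [-180.0, 0.2, -176.6]
force: [9.4, 0.1, -1.2]
gripper_width: 26.3
gripper_force: 25.0
```

```bash
python3 - <<'E'
from favg import *
favg(5)
E
```

```text
F [ 9.08  0.27 -1.38] sd [0.38 0.6  0.11] T [ 0.042 -1.497 -0.168] eff [ -1.75 -39.23 -13.7   -1.06   2.54  -0.15] pos [ 475.99 -209.5    67.97] 19.1333
```

Firm contact at 9 N. Relieve the pull, let go and rise.

Call:
apply_moves --delta_pos '[[0.006,0,0],[0.012,0,0],[0.012,0,0],[0.012,0,0],[0.012,0,0],[0.012,0,0],[0.012,0,0]]' --rot '[[0,0,0],[0,0,0],[0,0,0],[0,0,0],[0,0,0],[0,0,0],[0,0,0]]' --hand '[0.2,0.2,0.3,0.4,0.5,0.7,0.7]'

```text
time_s: 19.72
ee_pos: [474.0, -208.7, 67.2]
ee_rot: [179.9, -0.2, -176.5]
force: [-0.5, 0.7, -0.0]
gripper_width: 51.3
gripper_force: 0.0
```

Call:
apply_moves --delta_pos '[[0,0,0],[0,0,0.1],[0,0,0.3],[0,0,0.6],[0,0,0.9],[0,0,0.9]]' --rot '[[0,0,0],[0,0,0],[0,0,0],[0,0,0],[0,0,0],[0,0,0]]' --hand '[0.7,0.7,0.7,0.7,0.7,0.7]'

```text
time_s: 20.22
ee_pos: [479.0, -210.9, 182.5]
ee_rot: [-179.6, 0.6, -176.5]
force: [0.7, -1.0, 0.6]
gripper_width: 63.7
gripper_force: 0.0
```

Call:
apply_moves --delta_pos '[[0,0.3,0.3],[0,0.6,0.6],[-0.3,0.9,0.6],[-0.6,1,0.6],[-1,1,0.6],[-1,1,0.6],[-1,1,0.6]]' --rot '[[0,0,0],[0,0,0],[0,0,0],[0,0,0],[0,0,0],[0,0,0],[0,0,0]]' --hand '[0.7,0.7,0.7,0.7,0.7,0.7,0.7]'

```text
time_s: 20.8
ee_pos: [351.1, -88.0, 247.5]
ee_rot: [180.0, -0.1, -176.5]
force: [-0.1, -0.2, -0.1]
gripper_width: 64.2
gripper_force: 0.0
```

```bash
python3 - <<'E'
from fit import *
ps=[viewer.grab_frame(n) for n in("top","scene")]
vs=caseposes(ps,[(607,236,.12),(613,-20,-.07),(535,-206,.06)])
knobs(ps,vs)
p=ps[0]
a=cv2.resize(p["pixels"][110:220,170:370],None,fx=4,fy=4,interpolation=cv2.INTER_CUBIC)
cv2.imwrite("pics/end.png",a[:,:,::-1]); print(env.state()["time_s"])
E
```

```text
2 [606.3 235.8] yaw 7.2 cost 0.124 knob [546.7 228.3]
2 [611.7 -20.4] yaw -3.6 cost 0.133 knob [551.8 -16.6]
2 [ 537.2 -204.8] yaw 2.9 cost 0.142 knob [ 477.3 -207.8]
 blob 25 [200.8 164.8] [547.  226.3  86. ]
 blob 84 [327.7 229.8] [545.3 228.7  86. ]
 tri [546.4 227.6  86.5]
 blob 30 [273.4 163.6] [552.  -17.2  86. ]
 blob 69 [238.7 199.9] [550.4 -14.9  86. ]
 tri [551.3 -16.   86.4]
 blob 32 [331.5 186.5] [ 476.  -210.6   86. ]
 blob 53 [194.5 165.8] [ 475.1 -208.5   86. ]
 tri [ 475.4 -209.7   86. ]
21.0
```

View pics/end.png

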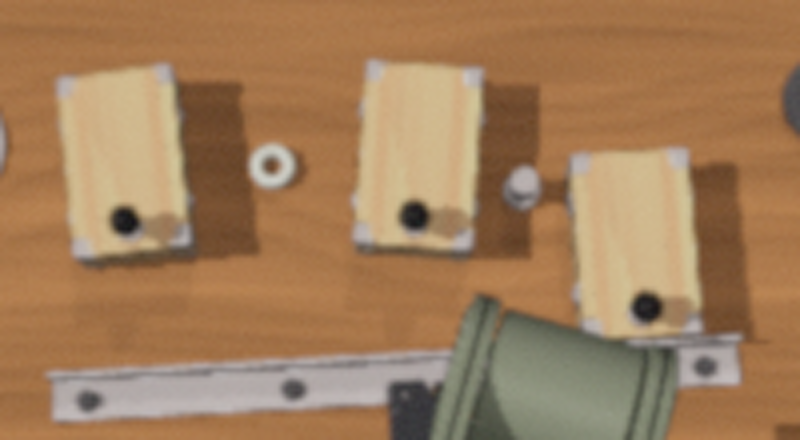

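C stands flat with its knob (645,307) and its front edge parallel to and against the bar. A, B, the gauge and the spacer are where they were.

```bash
python3 -c "
from h import *
print(env.job_done())"
```

```text
the job is handed in; nothing more can be done
None
```

I handed the job in without seeing a verdict: the right-hand case is the only full one (5.5 N at the knob) and is drawn flat and square against the stop bar, while the other two (2.3 N each) are empty and left in place.

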